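# Plug in the relay, lift the sagging lever bolt and hold the drawer ajar

## Robot

A 7-joint arm with a two-finger parallel gripper is mounted at the origin on the work surface. World frame = base frame: x ahead of the robot, y to its left, z up, the work surface at z = 0. Lengths are in mm, angles in rad, forces in N, time in s.
With the tool pointing down it reaches from about 400 to 875 mm from the base axis. Payload 19.3 kg.
Tool frame: the origin (TCP) lies at the very end of the fingers, on their centre line; the grasp point (between the pads) lies 19 mm behind it (grip_point_offset is the z of the grasp point in the tool frame, in mm); z points along the fingers, y is the line along which they close (so a half turn about z gives the same grasp; the last joint's range is limited). The gripper opens to 85 mm and grips with 20 to 120 N. Pads are 22 mm wide; open, the fingers measure 114 mm over their backs; the gripper's body (76 mm by 85 mm) begins 54 mm behind the grasp point. The pads swing forward as they close: fully open they stand 13 mm farther back than shut.
Start: joints at [-1.174, 0.521, -0.036, 1.599, 0.021, 1.021, -0.113], TCP at [281.285, 558.115, 205.291] pointing down, gripper open.
Joint ranges: [-2.91, 2.91], [-0.3, 2.13], [-1.5, 1.42], [0.17, 2.43], [-1.26, 4.41], [0.16, 1.93], [-2.52, 2.52]. Speed limits (rad/s): [1.89, 1.89, 2.39, 2.39, 3.01, 3.01, 3.01].

## Interface

Orientations are given as a 3x3 rotation matrix whose columns are the frame's x, y, z axes.
In Python, from workcell import movep, movel, goto_joints, open_gripper, clamp, wait, inverse_kinematics, read_state, camera, PlanningError, finish_job, grip_point_offset gives the robot as it stands. Calls block until the motion is done:
- movep(position, orientation): joint-space move of the TCP to a pose.
- movel(position, frame=None, max_speed=150, guard=None): straight line of the TCP; frame=None keeps the orientation; max_speed is the mean speed in mm/s. With guard (N) it stops when the force on the tool has changed by that much, and returns True; else False.
- goto_joints(angles): joint-space move.
- open_gripper() and clamp(): open the fingers fully, or close them until they stop; the grip force is fixed at half the most.
- wait(seconds).
- inverse_kinematics(position, orientation): joint angles nearest the present ones, or None.
- read_state(): the state.
- camera(name): name is "side" or "top"; returns a dict with "image" (400x640x3 uint8, blue, green, red), "range_z" (400x640 float32, mm along the optical axis (not along the pixel's ray), 0 where there is no reading), "fx", "fy", "cx", "cy" (pixels), "cam_to_world" (4x4, takes a point from camera to world coordinates). Camera axes: x right, y up, looking along -z (the intrinsics and any distortion apply to the point x, -y, -z); pixel columns grow to the right and rows downward; lengths in mm; the calibration is good to about 2 mm. A picture is of the moment at which its call begins.
A pose or a line that the arm cannot do raises PlanningError and nothing moves.
- finish_job(): hands the job in; it is judged then, once.
The state is a dict: "time": time; "qpos": joint angles; "qvel": joint speeds; "joint_efforts": joint torques, N m; "eef_pos": TCP position; "tool_rot": TCP orientation; "ft_force": force on the tool from outside, world axes, zero at the start; "torque": the same for the moment, N m; "finger_gap": finger opening in mm; "gripper_force": force on a finger pad.
Only numpy, scipy, OpenCV 4.12 (cv2) and the standard library are available. Lean on these libraries where they do the work, as an engineer would, in place of code of your own. Each camera call takes 0.05 s, during which the arm holds its last target. There are 200 camera calls.

## Task

Plug the square-footed damping relay fully home into the socket block on the tiled shelf and let go of it, so that the instrument is protected while the chart drawer is open. Then take the round handle of the iron lever bolt on the drawer's face, lift the sagging bolt over the bent keeper while pulling, and draw the drawer about 7 cm open; finish still gripping the handle and holding the drawer there, because it springs shut if let go. Leave everything else on the shelf and the slab where it is.

Things in the scene. Friction and masses are not known exactly. Their poses are not given: they have to be found in the camera images.
- cabinet: Olive steel cabinet, fixed, 250 (x) x 370 (y) x 125 high, topped by a pale tiled shelf that is 125 above the slab. Origin: centre of its underside. Its own -x is the front, where the drawer slides out along its own -x; z up, +y is the left seen from the robot. Front plane at x = -125 in its frame.
- drawer (a joint): How far the chart drawer is out, m: 0 shut, stop at 0.14. A spring draws it shut with 3 N when shut, growing to about 4 N at 0.07. While the bolt is down behind the keeper's lip the drawer comes out only about 0.01. The lip is wholly passed at about 0.035.
- lever (a joint): Angle by which the lever bolt is lifted, rad: 0 is sagging at rest (free end 0.10 rad below level), grows as the free end rises, stop at 0.6. It clears the keeper's lip from about 0.15; 0.19 is comfortable. It is not sprung and falls back by its weight (about 3 N at the handle).
- lever_grip (a point): Point on the axis of the lever's handle, midway along the stretch to grip: a plain round iron pin, diameter 16, sticking straight out to the front (cabinet -x) from the lever; free length 57 from the bar to the 26 wide knob at its front end; this point is 55 in front of the drawer's face. Grip it from above, fingers left and right of it. At rest: cabinet frame x -180, y 79, z 76.
- lever_pivot (a point): Pivot of the lever bolt, a flat iron bar 235 long and 16 high along the drawer's face; hinge axis along the cabinet's x. The handle's axis is 140 from it, to the left (cabinet +y), 14 below it at rest. So the handle rises about 140 mm per rad while the pin turns between the fingers. Moves out with the drawer. Shut: cabinet frame x -140, y -60, z 90.
- keeper_lip (a point): Top of the upright lip of the bent iron keeper, a hook-shaped plate fixed to the cabinet's left front post; the lip is 6 thick and 26 wide, and the lever's free end lies behind it. At cabinet frame x -162, y 172, z 90. Fixed to the cabinet.
- relay_center (a point): Centre, half-way up, of the loose relay, a 64 high block standing upright on its plug, 32 above its underside. From below: square plug 26 x 26, 20 long; dark flange 42 x 42, 6 thick; square grey cover 36 x 36, 38 high, with its middle 13 above this point (grip here). All squares are parallel to its x and y; any of the four quarter turns fits.
- relay: The same relay; its origin is the centre of the underside of its plug, z up.
- socket_hole0 (a point): Mouth of the square hole in the grey socket block, at the level of the block's top, at the hole's centre. The block is fixed on the tiled shelf, 58 x 58 x 30 high; hole 29 x 29, 24 deep, sides parallel to this point's x and y, chamfered. When the relay is home its flange rests on the block and the relay's centre is 12 above this point.
- canister: Bystander: round metal relay with a round foot, diameter 42, 55 high, standing on the slab. Origin: underside.
- bob: Bystander: brass plumb bob standing point up on the shelf, diameter 34, 68 high. Origin: underside.
- insulator: Bystander: blue ceramic insulator on the shelf, diameter 44, 45 high. Origin: underside.
- bracket: Bystander: zinc angle bracket on the shelf, 35 x 60, 45 high. Origin: underside.
- screwdriver: Bystander: screwdriver lying on the slab. Origin: its underside.
- tin: Bystander: tin on the slab, diameter 60, 70 high. Origin: underside.
- puck: Bystander: brass levelling foot on the slab, diameter 52, 22 high. Origin: underside.
Not all that is in view belongs to the job. What is shaped like the relay but green or red is not meant.

How it is judged (in metres and radians):
On the way, in this order (a step that is already met when the one before it is completed fails the run):
1. the relay is fully home in the socket and let go (horizontal distance between relay_center and socket_hole0 below 0.005 m and z of relay_center in the frame of socket_hole0 below 0.0155 m and angle between relay's own z axis and vertical below 0.08 rad and contact force between the fingers and relay below 0.05 N), for 0.2 s.
2. the bolt is lifted and passes over the keeper's lip as the drawer comes out (value of joint lever above 0.1 rad and value of joint drawer above 0.015 m).
At the end, for the whole second after the job is handed in: Relay home in the socket (within 5 mm of its axis, flange within 3.5 mm of the block, tilt under 0.08 rad), untouched; drawer still, 50 to 95 mm open, held against its spring by the fingers on the lever (over 1 N), the bolt not propped on the keeper (all of step 1 and value of joint drawer between 0.05 and 0.095 m and velocity of joint drawer between -0.015 and 0.015 m/s and contact force between the fingers and lever above 1 N and contact force between lever and keeper below 0.5 N); the arm keeps its last pose, push and grip.
It fails at once if another thing on the shelf or the slab is moved by more than 3 cm (distance of any of canister, bob, insulator, bracket, screwdriver, tin, puck from where it was at the start of the episode above 0.03 m).
It also fails if it takes over 51 s, if anything falls off the work surface, if the arm or the gripper's body presses on something with over 40 N, if the wrist force passes 120 N, or if a joint passes its speed limit or range.

## Working session

There is one attempt and no reset: what is moved stays moved. The work goes in short steps, each a Python script; the robot and the scene stay as the last script left them, time stands still between calls to the robot, and variables do not carry over. Pictures are saved under pics/ and viewed, at most 10 in all, crops included, and the job is handed in when it is done.

```bash
mkdir -p pics; ls; cat > h.py <<'E'
import numpy as np, cv2
from workcell import *
def pts(c):
    h,w=c["range_z"].shape; u,v=np.meshgrid(np.arange(w),np.arange(h)); z=c["range_z"]
    P=np.stack([(u-c["cx"])/c["fx"]*z,-(v-c["cy"])/c["fy"]*z,-z,np.ones_like(z)],-1)
    W=(P@np.array(c["cam_to_world"]).T)[...,:3]; W[z==0]=np.nan; return W
def save(n):
    c=camera(n); cv2.imwrite(f"pics/{n}_{int(1000*read_state()['time'])}.png",c["image"]); np.savez(f"{n}.npz",img=c["image"],W=pts(c)); return c
E
python3 - <<'E'
from h import *
for n in("side","top"):
    c=save(n); print(n,[c[k] for k in c if k not in("image","range_z")],list(c))
print(read_state()); print(grip_point_offset)
E
ls pics
```

```text
pics
side [409.37636645946446, 409.37636645946446, 317.70923941154587, 192.62847145689688, array([[ 7.56801917e-01,  4.93046969e-01, -4.29133481e-01,
         1.11550979e+02],
       [-6.53617380e-01,  5.76793067e-01, -4.89993957e-01,
        -5.63763679e+02],
       [ 5.93118123e-03,  6.51317468e-01,  7.58782167e-01,
         9.87265180e+02],
       [ 0.00000000e+00,  0.00000000e+00,  0.00000000e+00,
         1.00000000e+00]])] ['image', 'range_z', 'fx', 'fy', 'cx', 'cy', 'cam_to_world']
top [408.9823244501075, 408.9823244501075, 309.8090776956184, 204.2483844903068, array([[-1.33071505e-03,  9.80239235e-01, -1.97811200e-01,
         3.32674378e+02],
       [-9.99919564e-01, -3.79936678e-03, -1.21008334e-02,
        -1.86902481e+01],
       [-1.26132690e-02,  1.97779186e-01,  9.80165445e-01,
         1.51921797e+03],
       [ 0.00000000e+00,  0.00000000e+00,  0.00000000e+00,
         1.00000000e+00]])] ['image', 'range_z', 'fx', 'fy', 'cx', 'cy', 'cam_to_world']
{'time': 0.1, 'qpos': array([-1.17424224,  0.52194863, -0.03628291,  1.5999084 ,  0.02122862,
        1.02113452, -0.11278611]), 'qvel': array([ 0.00062317, -0.00325612,  0.00123248, -0.00151581,  0.0001324 ,
        0.00031337,  0.00016175]), 'joint_efforts': array([ 3.89812456e-03, -9.28488779e+01,  1.98395781e+00, -3.70541489e+01,
        1.80675258e-02,  5.28004370e-03, -1.79128477e-05]), 'eef_pos': array([281.16428444, 557.83203019, 204.80267366]), 'tool_rot': array([[-8.93023969e-01,  4.50008966e-01, -3.48248408e-04],
       [ 4.50009085e-01,  8.93023469e-01, -9.52288163e-04],
       [-1.17544209e-04, -1.00713110e-03, -9.99999486e-01]]), 'ft_force': array([-0.78471743, -0.87573971,  0.12194648]), 'torque': array([-0.01333039,  0.01974439,  0.00108493]), 'gripper_force': 0.0, 'finger_gap': 85.25870482599619}
-18.700000000000003
side_50.png
top_100.png
```

View pics/side_50.png

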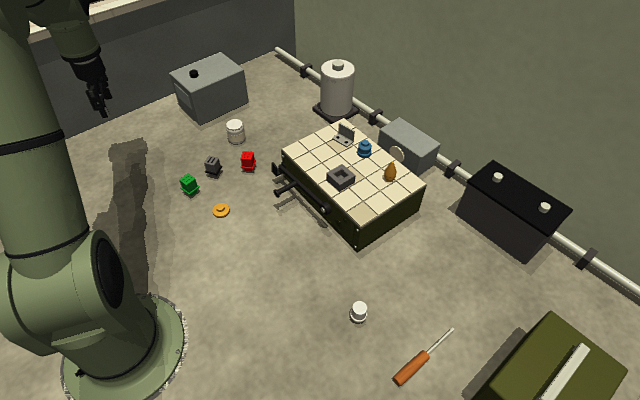

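View pics/top_100.png

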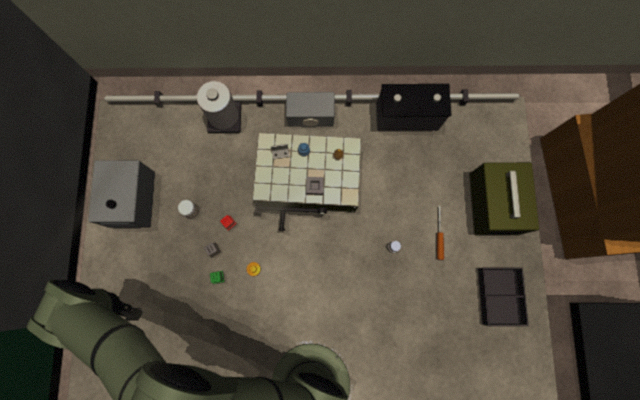

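Candidates for the relay are the grey block at side (213,166) / top (212,249), the green one at side (189,185) and the red one at side (248,161). The white canister at side (359,311) is round. I choose the grey block. The socket is at side (341,177) / top (315,185), and the lever handle at side (285,190) / top (282,220). Next I check the choice in a crop and measure.

```bash
python3 - <<'E'
from h import *
s=np.load("side.npz");t=np.load("top.npz")
a=cv2.resize(s["img"][140:215,165:285],None,fx=5,fy=5,interpolation=cv2.INTER_CUBIC)
cv2.imwrite("pics/crop1.png",a)
# cabinet top
for n,d in(("side",s),("top",t)):
    W=d["W"];print(n)
    for nm,(u,v) in dict(side=dict(relay=(213,164),sock=(341,177),floor=(300,300),tile=(360,200),knob=(277,193)),top=dict(relay=(212,249),sock=(315,180),floor=(350,280),tile=(350,200),knob=(282,228)))[n].items(): print(nm,W[v,u].round(1))
    cx=(W[...,2]>115)&(W[...,2]<133)&(W[...,0]>450)&(W[...,0]<900)&(abs(W[...,1])<400)
    k,l,st,ce=cv2.connectedComponentsWithStats(cx.astype(np.uint8)); i=1+np.argmax(st[1:,4])
    P=W[l==i][:,:2].astype(np.float32); print("shelf",cv2.minAreaRect(P),np.median(W[l==i][:,2]))
    u,v=dict(side=(213,164),top=(212,249))[n]
    c=W[v,u]; near=np.hypot(W[...,0]-c[0],W[...,1]-c[1])<45
    for lo,hi in((52,75),(8,75)):
        P=W[near&(W[...,2]>lo)&(W[...,2]<hi)]; print("relay",lo,len(P),cv2.minAreaRect(P[:,:2].astype(np.float32)) if len(P)>3 else'',np.nanmax(P[:,2]) if len(P) else '')
    u,v=dict(side=(341,177),top=(315,185))[n]
    c=W[v,u]; near=np.hypot(W[...,0]-c[0],W[...,1]-c[1])<60
    P=W[near&(W[...,2]>148)&(W[...,2]<165)]; print("sock",len(P),cv2.minAreaRect(P[:,:2].astype(np.float32)),np.median(P[:,2]))
E
```

```text
side
relay [459.9 336.   65.3]
sock [682.5 -11.7 134.3]
floor [ 394.9 -174.5    0.9]
tile [ 670.  -102.1  124.7]
knob [530.   92.7  87.6]
shelf ((742.5250854492188, 10.399444580078125), (372.51177978515625, 253.3665313720703), 86.72005462646484) 124.9138446523911
relay 52 126 ((463.8824462890625, 356.70330810546875), (38.986656188964844, 39.880889892578125), 37.64951705932617) 69.70379383024124
relay 8 257 ((463.1562194824219, 357.10723876953125), (42.658966064453125, 42.57288360595703), 35.470672607421875) 69.70379383024124
sock 310 ((675.0908203125, -15.376331329345703), (62.029964447021484, 60.179298400878906), 87.47943878173828) 154.7789180643856
top
relay [464.8 347.3  66.7]
sock [693.5 -19.8 153.4]
floor [ 356.7 -146.     2.6]
tile [ 629.9 -141.9  118.9]
knob [535.7  97.   92.2]
shelf ((743.79541015625, 9.164642333984375), (370.6497497558594, 252.434814453125), 86.38343048095703) 125.5812387253178
relay 52 111 ((465.183349609375, 356.37213134765625), (37.401554107666016, 38.05194854736328), 32.66390609741211) 71.74500349292975
relay 8 159 ((464.25775146484375, 355.96533203125), (39.39901351928711, 42.779544830322266), 32.66390609741211) 71.74500349292975
sock 221 ((674.8363647460938, -16.286582946777344), (55.2269287109375, 59.62889099121094), 89.73992156982422) 155.64711122591007
```

View pics/crop1.png

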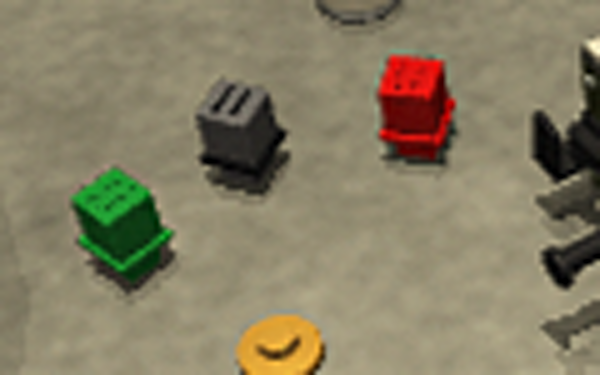

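The crop shows the grey-covered block with the dark flange at crop (238,125), which matches the description. I grip it now and refine the socket from the saved picture.

```bash
cat >> h.py <<'E'
def R(deg):  # tool down, closing axis at deg in world xy
    a=np.radians(deg); y=np.array([np.cos(a),np.sin(a),0]); z=np.array([0,0,-1.]); return np.stack([np.cross(y,z),y,z],1)
def st():
    s=read_state(); print("t %.2f"%s["time"],s["eef_pos"].round(1),"F",s["ft_force"].round(1),"gap %.1f gf %.1f"%(s["finger_gap"],s["gripper_force"]),s["qpos"].round(2)); return s
E
python3 - <<'E'
from h import *
for p in((464,356.5,110),(464,356.5,31),(675,-16,240),(550,85,120),(460,80,90)):
    for a in (125,-55,87,-93,35,-145): 
        q=inverse_kinematics(np.array(p,float),R(a)); print(p,a,None if q is None else np.round(q,2))
s=np.load("side.npz")["img"]
cv2.imwrite("pics/crop2.png",cv2.resize(s[150:205,310:375],None,fx=8,fy=8,interpolation=cv2.INTER_CUBIC))
E
```

```text
(464, 356.5, 110) 125 [-0.58  0.58 -0.25  1.78  0.19  0.8   1.26]
(464, 356.5, 110) -55 [-1.06  0.62  0.44  1.81 -0.36  0.79 -1.39]
(464, 356.5, 110) 87 [-0.69  0.58 -0.1   1.79  0.07  0.78  0.7 ]
(464, 356.5, 110) -93 [-1.16  0.66  0.6   1.81 -0.49  0.82 -1.94]
(464, 356.5, 110) 35 [-0.82  0.58  0.09  1.8  -0.07  0.77 -0.08]
(464, 356.5, 110) -145 [-1.45  0.99  1.22  1.83 -1.05  1.14 -2.37]
(464, 356.5, 31) 125 [-0.59  0.7  -0.23  1.82  0.25  0.65  1.21]
(464, 356.5, 31) -55 [-1.01  0.74  0.38  1.84 -0.43  0.64 -1.34]
(464, 356.5, 31) 87 [-0.69  0.69 -0.09  1.83  0.1   0.63  0.68]
(464, 356.5, 31) -93 [-1.11  0.77  0.52  1.85 -0.58  0.68 -1.86]
(464, 356.5, 31) 35 [-0.8   0.7   0.07  1.83 -0.07  0.61 -0.08]
(464, 356.5, 31) -145 [-0.35  0.76 -0.59  1.81  0.59  0.76  2.5 ]
(675, -16, 240) 125 [-0.05  0.58 -0.03  1.41  0.02  1.15  2.1 ]
(675, -16, 240) -55 [-0.5   0.69  0.76  1.44 -0.49  1.2  -0.64]
(675, -16, 240) 87 [-0.14  0.58  0.12  1.42 -0.07  1.15  1.51]
(675, -16, 240) -93 [-0.48  0.68  0.72  1.44 -0.46  1.2  -1.32]
(675, -16, 240) 35 [-0.31  0.61  0.41  1.43 -0.25  1.16  0.74]
(675, -16, 240) -145 [-0.66  0.91  1.22  1.45 -0.86  1.38 -1.94]
(550, 85, 120) 125 [-0.14  0.52 -0.16  1.86  0.12  0.77  1.82]
(550, 85, 120) -55 [-0.63  0.58  0.52  1.88 -0.4   0.78 -0.85]
(550, 85, 120) 87 [-0.28  0.52  0.03  1.86 -0.02  0.76  1.28]
(550, 85, 120) -93 [-0.68  0.61  0.61  1.88 -0.47  0.8  -1.44]
(550, 85, 120) 35 [-0.43  0.54  0.23  1.87 -0.17  0.75  0.51]
(550, 85, 120) -145 [-0.98  0.94  1.22  1.9  -1.01  1.1  -1.87]
(460, 80, 90) 125 [-0.17  0.46 -0.16  2.1   0.13  0.59  1.76]
(460, 80, 90) -55 [-0.65  0.5   0.46  2.12 -0.39  0.6  -0.87]
(460, 80, 90) 87 [-0.32  0.46  0.02  2.11 -0.02  0.58  1.24]
(460, 80, 90) -93 [-0.71  0.52  0.54  2.13 -0.47  0.61 -1.46]
(460, 80, 90) 35 [-0.45  0.47  0.19  2.11 -0.16  0.57  0.47]
(460, 80, 90) -145 [-1.08  0.89  1.22  2.14 -1.09  0.97 -1.74]
```

View pics/crop2.png

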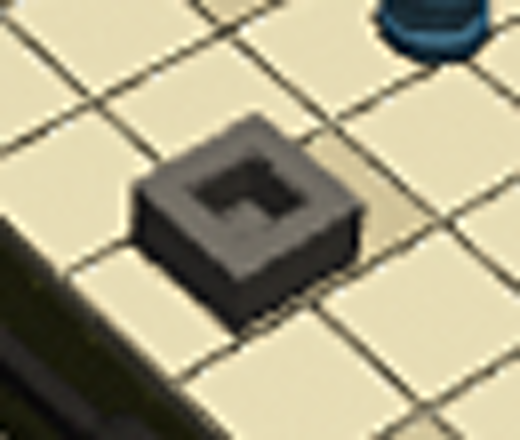

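The crop shows the block's top face with corners at crop (133,185), (255,113), (363,208) and (240,278), and the hole inside it.

```bash
cat >> h.py <<'E'
def ray(c,u,v,z):
    T=np.array(c["cam_to_world"]); d=T[:3,:3]@np.array([(u-c["cx"])/c["fx"],-(v-c["cy"])/c["fy"],-1.]); o=T[:3,3]; return o+d*(z-o[2])/d[2]
E
python3 - <<'E'
from h import *
c=camera("side")
C=np.array([ray(c,310+(x+.5)/8-.5,150+(y+.5)/8-.5,155)[:2] for x,y in((133,185),(255,113),(363,208),(240,278))])
print("socket",C.round(1),C.mean(0)); 
for i in range(4): d=C[(i+1)%4]-C[i]; print(np.hypot(*d).round(1),np.degrees(np.arctan2(d[1],d[0])).round(1))
p=np.array([464.3,356.5,100.])
movep(p,R(125)); movel([*p[:2],31],max_speed=100,guard=8); st(); clamp(); st()
movel([*p[:2],250],max_speed=200); st()
save("side"); save("top")
E
ls pics
```

```text
socket [[648.3  13.9]
 [704.9  12.1]
 [701.8 -46.3]
 [647.1 -42.4]] [675.52182172 -15.68087942]
56.6 -1.9
58.4 -93.0
54.8 176.0
56.3 88.8
t 2.27 [464.5 356.8  31.5] F [-0.3 -0.7 -0.4] gap 85.3 gf 0.0 [-0.6   0.7  -0.22  1.82  0.24  0.65  1.22]
t 2.83 [464.7 356.8  31.8] F [-0.8 -0.8 11.8] gap 33.8 gf 58.2 [-0.6   0.7  -0.22  1.82  0.24  0.65  1.22]
t 4.07 [463.9 356.2 249. ] F [-0.7  0.1 -0.4] gap 33.9 gf 59.0 [-0.56  0.43 -0.28  1.65  0.13  1.09  1.31]
crop1.png
crop2.png
side_4116.png
side_50.png
top_100.png
top_4166.png
```

```bash
python3 - <<'E'
from h import *
p=np.array([675.3,-16.,240.])
movep(p,R(87)); st(); c=save("side"); t=save("top")
a=cv2.resize(c["image"][90:200,280:400],None,fx=5,fy=5,interpolation=cv2.INTER_CUBIC)
cv2.imwrite("pics/crop3.png",a)
W=np.load("side.npz")["W"]
n=(abs(W[...,0]-675)<60)&(abs(W[...,1]+16)<60)&(W[...,2]>185)&(W[...,2]<270)
for lo in range(185,270,6):
    P=W[n&(W[...,2]>=lo)&(W[...,2]<lo+6)]
    if len(P)>4: print(lo,len(P),P.min(0).round(0),P.max(0).round(0))
E
```

```text
t 5.74 [675.2 -14.  240.1] F [-0.1 -0.2 -1.2] gap 33.6 gf 58.9 [-0.05  0.58 -0.03  1.41  0.02  1.15  1.44]
203 8 [663. -24. 205.] [686.   0. 209.]
209 15 [661. -27. 209.] [686.  -1. 215.]
215 7 [662. -27. 215.] [684. -16. 219.]
227 31 [653. -37. 228.] [694.   5. 233.]
233 52 [653. -38. 233.] [695.   8. 239.]
239 29 [655. -33. 239.] [688.   3. 245.]
245 32 [656. -32. 245.] [689.   2. 251.]
251 30 [657. -32. 251.] [692.   4. 257.]
257 26 [656. -33. 257.] [691.   4. 263.]
263 25 [657. -30. 263.] [675.   5. 269.]
269 5 [657. -22. 269.] [686.   5. 270.]
```

View pics/crop3.png

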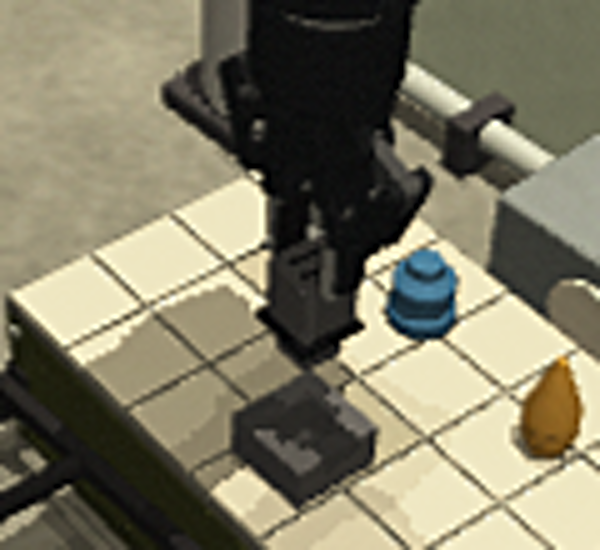

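The relay hangs upright in the fingers at crop (308,300), and the socket is empty below it at (305,435). I lower it with a guard.

```bash
cat > ins.py <<'E'
from h import *
wait(0.3); st()
c0=np.array([675.3,-16.])
movel([*c0,194],max_speed=100,guard=15); st()
for k,(dx,dy) in enumerate([(0,0),(2,0),(-2,0),(0,2),(0,-2),(2,2),(-2,-2),(2,-2),(-2,2)]):
    hit=movel([*(c0+[dx,dy]),164],max_speed=40,guard=15); s=st()
    if s["eef_pos"][2]<170: print("in",dx,dy); break
    movel([*s["eef_pos"][:2],194],max_speed=100); movel([*(c0+[dx,dy]),194])
E
python3 ins.py
```

```text
t 6.14 [675.3 -15.7 240. ] F [-0.4 -0.2 -0.2] gap 33.9 gf 58.9 [-0.05  0.58 -0.03  1.41  0.02  1.15  1.44]
t 6.75 [675.5 -16.  194.3] F [-0.3  0.3 -1.2] gap 33.8 gf 59.0 [-0.04  0.61 -0.03  1.46  0.02  1.06  1.44]
t 7.40 [675.  -15.9 166.8] F [-1.6  1.9  8.9] gap 33.8 gf 60.1 [-0.04  0.64 -0.03  1.49  0.02  1.01  1.44]
in 0 0
```

```bash
python3 - <<'E'
from h import *
print(movel([675.3,-16,161],max_speed=30,guard=30)); s=st()
open_gripper(); st(); movel([675.3,-16,270],max_speed=200); movep(np.array([560,250,300.]),R(87)); st()
c=save("side");save("top")
W=np.load("side.npz")["W"]
n=(abs(W[...,0]-675)<60)&(abs(W[...,1]+16)<60)&(W[...,2]>140)&(W[...,2]<270)
for lo in range(144,216,6):
    P=W[n&(W[...,2]>=lo)&(W[...,2]<lo+6)]
    if len(P)>4: print(lo,len(P),P.min(0).round(0),P.max(0).round(0))
P=W[n&(W[...,2]>190)]; print(np.median(P[:,2]))
a=cv2.resize(c["image"][110:230,250:410],None,fx=5,fy=5,interpolation=cv2.INTER_CUBIC)
cv2.imwrite("pics/crop4.png",a)
E
```

```text
True
t 7.61 [676.2 -15.9 166.1] F [-2.3  0.8  9. ] gap 33.5 gf 63.9 [-0.04  0.64 -0.03  1.49  0.02  1.01  1.44]
t 8.17 [675.6 -15.8 165.4] F [-0.6  0.3  1.1] gap 85.6 gf 0.0 [-0.04  0.64 -0.03  1.49  0.02  1.01  1.44]
t 9.97 [560.8 248.4 299.6] F [-0.1 -0.8 -0.5] gap 85.4 gf 0.0 [-0.46  0.42 -0.08  1.51  0.04  1.21  0.97]
144 42 [644. -46. 144.] [701.  16. 150.]
150 103 [645. -46. 150.] [706.  15. 156.]
156 82 [645. -45. 156.] [694.  12. 162.]
162 29 [656. -37. 162.] [693.   2. 168.]
168 26 [655. -35. 168.] [691.   2. 174.]
174 26 [656. -34. 174.] [685.   3. 180.]
180 26 [655. -34. 180.] [690.   1. 186.]
186 27 [656. -34. 186.] [687.  -1. 191.]
192 51 [657. -35. 192.] [694.   2. 198.]
198 96 [656. -34. 198.] [693.   2. 203.]
198.69795781558582
```

View pics/crop4.png

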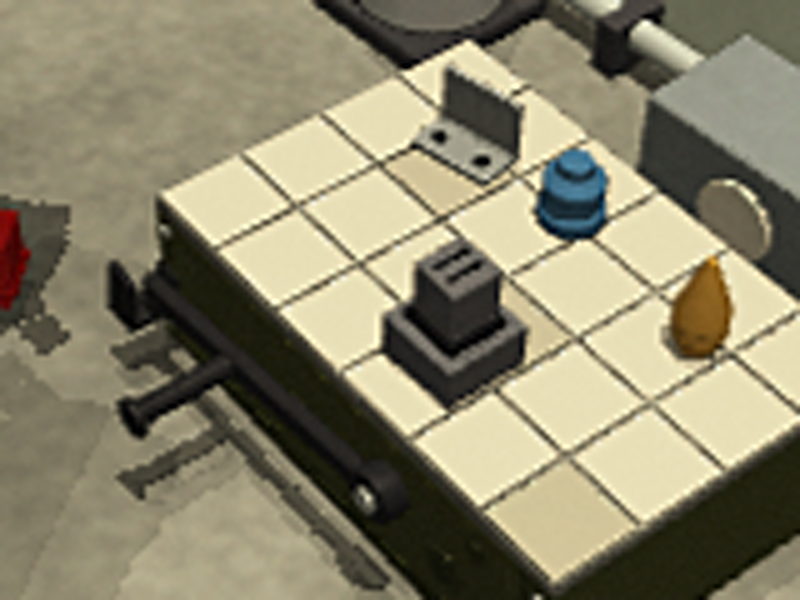

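The relay is home: the flange sits on the block at crop (455,330) and the cover top is at about z 199. The lever runs from its pivot (370,495) to its free end (110,280). The pin runs from (235,365) to the knob at (135,415). I measure the pin, then grip it.

```bash
python3 - <<'E'
from h import *
yaw=np.radians(-3.4); Rz=np.array([[np.cos(yaw),-np.sin(yaw)],[np.sin(yaw),np.cos(yaw)]])
O=np.array([743,10]); print("pred",O+Rz@[-180,79])
ys=[]
for n in("side","top"):
    W=np.load(n+".npz")["W"]; L=(W[...,:2]-O)@Rz  # cabinet frame
    m=(L[...,0]<-155)&(L[...,0]>-235)&(abs(L[...,1]-79)<30)&(W[...,2]>55)&(W[...,2]<110)
    for lo in range(-235,-155,10):
        q=m&(L[...,0]>=lo)&(L[...,0]<lo+10)
        if q.sum(): print(n,lo,q.sum(),"y",L[q][:,1].min().round(1),L[q][:,1].max().round(1),"z",W[q][:,2].min().round(0),W[q][:,2].max().round(0))
    F=W[(L[...,0]<-90)&(L[...,0]>-128)&(W[...,2]>120)&(W[...,2]<130)&(abs(L[...,1])<150)]; LF=(F[:,:2]-O)@Rz; print("front edge",np.percentile(LF[:,0],1),"N",len(LF))
E
```

```text
pred [568.00203449  99.53609365]
side -225 26 y 67.4 90.2 z 66.0 90.0
side -215 18 y 67.2 86.8 z 73.0 90.0
side -205 16 y 72.0 83.6 z 69.0 86.0
side -195 16 y 70.4 88.1 z 75.0 87.0
side -185 17 y 73.6 88.0 z 72.0 88.0
side -175 16 y 70.8 84.0 z 74.0 86.0
side -165 18 y 71.3 82.2 z 68.0 87.0
front edge -125.49079764805387 N 1013
top -225 12 y 68.4 89.6 z 76.0 92.0
top -215 13 y 68.2 89.4 z 78.0 90.0
top -205 12 y 72.2 83.4 z 76.0 89.0
top -195 12 y 72.7 84.1 z 79.0 90.0
top -185 9 y 70.6 84.8 z 80.0 86.0
top -175 15 y 71.0 85.8 z 77.0 87.0
top -165 15 y 71.9 87.1 z 75.0 91.0
front edge -124.6831064067183 N 748
```

```bash
python3 - <<'E'
from h import *
g=np.array([566.,99.5]); a=86.6
movep(np.array([*g,150.]),R(a)); print(movel([*g,58],max_speed=80,guard=10)); st()
clamp(); st()
u=np.array([-np.cos(np.radians(3.4)),np.sin(np.radians(3.4))])
movel([*g,58+32],max_speed=30); st()
movel([*(g+u*75),90],max_speed=40); st()
wait(0.5); st(); c=save("side"); save("top")
a=cv2.resize(c["image"][110:230,230:390],None,fx=5,fy=5,interpolation=cv2.INTER_CUBIC)
cv2.imwrite("pics/crop5.png",a)
E
```

```text
False
t 12.22 [566.3  99.6  58.5] F [ 0.1  0.6 -0.5] gap 85.3 gf 0.0 [-0.24  0.64 -0.05  1.85  0.05  0.66  1.19]
t 12.99 [566.1  99.6  58.1] F [0.2 1.1 0.8] gap 0.1 gf 0.7 [-0.24  0.64 -0.05  1.85  0.05  0.66  1.19]
t 14.21 [565.9  99.5  89.8] F [-0.2 -0.4  0.3] gap -0.1 gf 0.0 [-0.24  0.59 -0.05  1.83  0.04  0.72  1.2 ]
t 16.23 [491.2 103.9  90. ] F [-0.2  0.3  0.6] gap 0.2 gf 0.0 [-0.28  0.5  -0.06  2.02  0.04  0.63  1.14]
t 16.73 [491.1 103.9  90. ] F [-0.3 -0.  -0.3] gap 0.2 gf 0.0 [-0.28  0.5  -0.06  2.02  0.04  0.63  1.14]
```

View pics/crop5.png

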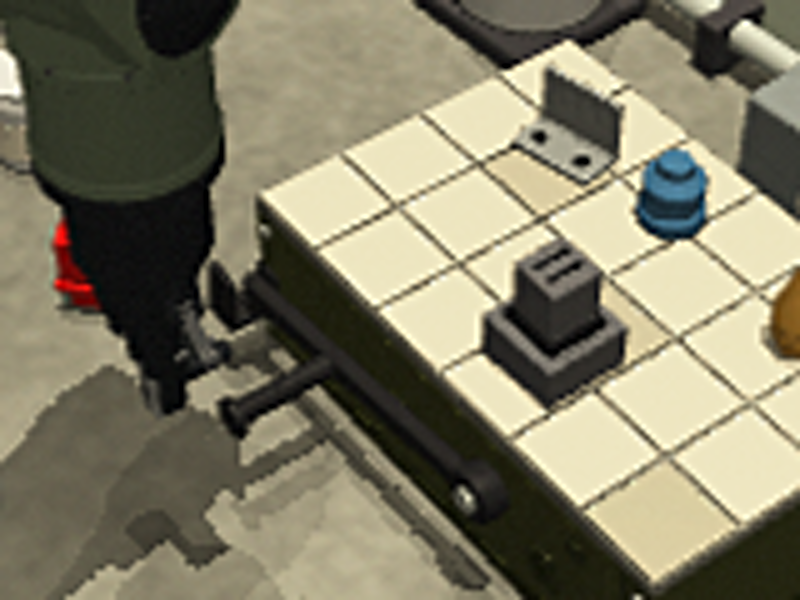

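The grip missed: the fingers closed to a gap of 0, the handle is unmoved at crop (235,415) to (330,365), and the bolt is still behind the keeper. I straddle the pin again and look before closing.

```bash
python3 - <<'E'
from h import *
O=np.array([743,10]);yaw=np.radians(-3.4); Rz=np.array([[np.cos(yaw),-np.sin(yaw)],[np.sin(yaw),np.cos(yaw)]])
W=np.load("side.npz")["W"]
for u,v in((263,190),(262,187),(266,186)): print("tip",W[v,u].round(0))
def pin():
  for n in("side","top"):
    W=np.load(n+".npz")["W"]; L=(W[...,:2]-O)@Rz
    q=(L[...,0]<-160)&(L[...,0]>-200)&(abs(L[...,1]-79)<25)&(W[...,2]>50)&(W[...,2]<125)
    if q.sum(): print(n,q.sum(),L[q][:,1].min(),L[q][:,1].max(),W[q][:,2].min(),W[q][:,2].max())
pin()
g=np.array([566.,99.5])
movel([*(g-[75,-4.5]),150],max_speed=200); open_gripper(); movel([*g,150],max_speed=200); movel([*g,58],max_speed=150,guard=10); wait(.2); s=st(); print(s["tool_rot"].round(3))
c=save("side"); t=save("top")
a=cv2.resize(c["image"][150:220,240:340],None,fx=6,fy=6,interpolation=cv2.INTER_CUBIC)
b=cv2.resize(t["image"][180:250,260:330][:, :],(420,420),interpolation=cv2.INTER_CUBIC)
b=cv2.resize(b,(600//3,200)); a[:200,400:]=b
cv2.imwrite("pics/crop6.png",a)
E
```

```text
tip [485.  91. 136.]
tip [476.  78. 166.]
tip [475.  56. 189.]
side 68 70.21792442888471 85.95950974504805 69.36317526289804 86.67134216419367
t 19.56 [566.5  99.6  58.9] F [-0.7  0.3  0.8] gap 85.4 gf 0.0 [-0.24  0.64 -0.05  1.85  0.04  0.66  1.2 ]
[[-0.998  0.059  0.001]
 [ 0.059  0.998  0.   ]
 [-0.001  0.    -1.   ]]
```

View pics/crop6.png

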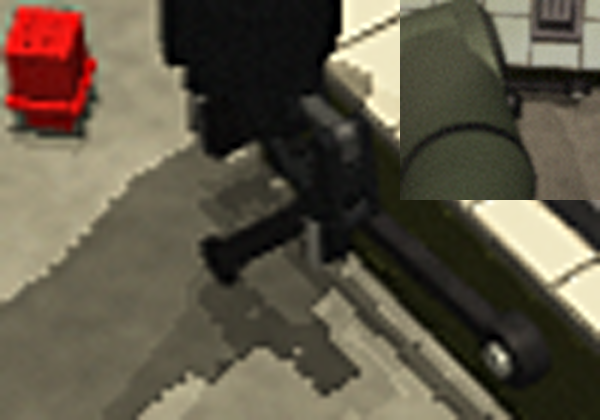

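The fingers straddle the pin correctly, with the right finger at crop (325,225), but the tips sit only just below the pin's axis because open pads stand farther back. I go a little deeper and close again.

```bash
python3 - <<'E'
from h import *
g=np.array([566.,99.5])
movel([*g,50],max_speed=60,guard=10); st(); clamp(); s=st()
c=save("side")
a=cv2.resize(c["image"][150:220,240:340],None,fx=6,fy=6,interpolation=cv2.INTER_CUBIC)
cv2.imwrite("pics/crop7.png",a)
E
```

```text
t 19.94 [565.7  99.4  49.5] F [0.5 0.2 0.4] gap 85.2 gf 0.0 [-0.25  0.65 -0.04  1.85  0.05  0.64  1.19]
t 20.62 [566.2 100.1  50.4] F [-2.3  3.5  6.1] gap 12.3 gf 58.7 [-0.25  0.65 -0.05  1.85  0.05  0.64  1.19]
```

View pics/crop7.png

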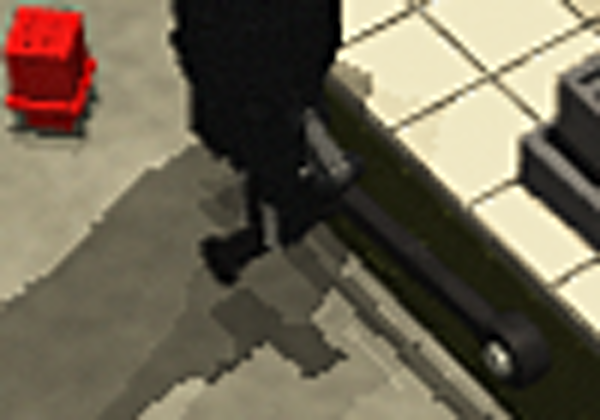

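The pin is now held (gap 12.3, 59 N), with the fingers closed round it at crop (280,210). I lift and pull.

```bash
python3 - <<'E'
from h import *
g=np.array([566.,99.5]); u=np.array([-np.cos(np.radians(3.4)),np.sin(np.radians(3.4))])
movel([*g,50+31],max_speed=30); st()
movel([*(g+u*20),81],max_speed=25); s=st()
if s["finger_gap"]>8:
    movel([*(g+u*74),81],max_speed=35); wait(0.5); st()
c=save("side")
a=cv2.resize(c["image"][110:230,230:390],None,fx=5,fy=5,interpolation=cv2.INTER_CUBIC)
cv2.imwrite("pics/crop8.png",a)
E
```

```text
t 21.85 [566.1 100.   81. ] F [ 1.2  5.7 -2. ] gap 11.4 gf 57.3 [-0.24  0.6  -0.05  1.84  0.04  0.7   1.2 ]
t 22.80 [546.5 101.1  81.1] F [ 3.2  4.6 -0.9] gap 11.3 gf 57.2 [-0.25  0.58 -0.05  1.89  0.04  0.68  1.18]
t 24.99 [493.  104.3  81.2] F [ 4.2  5.7 -1.2] gap 11.4 gf 57.3 [-0.29  0.51 -0.05  2.02  0.04  0.61  1.14]
```

View pics/crop8.png

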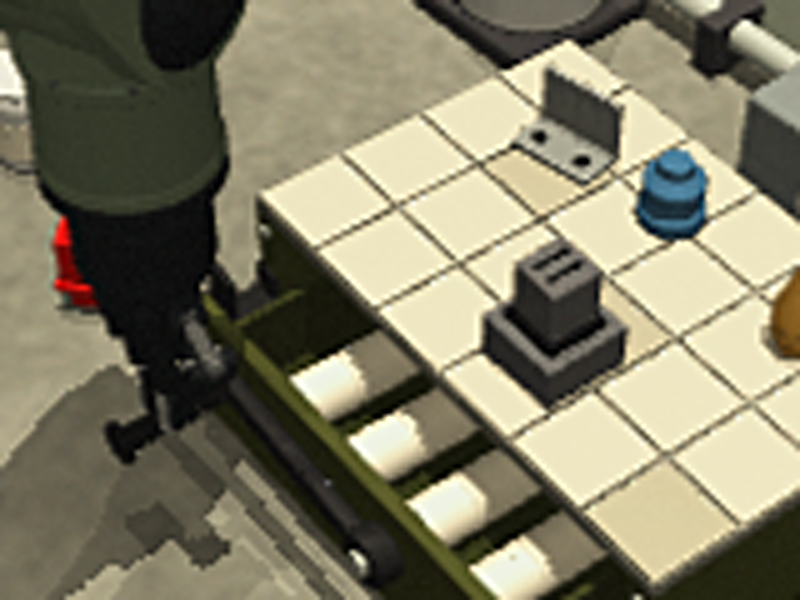

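The drawer is open about 72 mm, the pin is held with the bolt clear in front of the keeper, and the relay is still home at crop (555,330). The 4 N pull matches the spring. I hand it in.

```bash
python3 -c "
from h import *
wait(0.5); st(); print(finish_job())"
```

```text
t 25.54 [493.  104.3  81.2] F [ 5.1  5.2 -1.6] gap 11.2 gf 57.3 [-0.29  0.51 -0.05  2.02  0.04  0.61  1.14]
the job is handed in; nothing more can be done
None
```

I handed the job in at about 25.5 s: the relay is fully home in its socket and released, and the drawer is held about 7 cm open by the lever handle with the bolt past the keeper; my first grip on the handle missed and moved nothing I could see, and no pass or fail result came back.

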